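# Close the spice drawers and the salt box

### The arm

A 6-joint arm with a two-finger parallel gripper is mounted at the origin on the work surface. World frame = base frame: x ahead of the robot, y to its left, z up, the work surface at z = 0. Lengths are in mm, angles in rad, forces in N, time in s.
With the tool pointing down it reaches from about 400 to 825 mm from the base axis. Payload 7 kg.
Tool frame: the origin (TCP) lies midway between the tips of the shut fingers; the grasp point (between the pads) lies 19 mm behind it; z points along the fingers, y is the direction in which the jaws open and shut (so a half turn about z gives the same grasp; the last joint's range is limited). The gripper opens to 88 mm and grips with 3 to 60 N. Pads are 19 mm wide; open, the fingers measure 130 mm over their backs; the gripper's body (78 mm by 193 mm) begins 47 mm behind the grasp point.
Start: joints at [1.479, 0.359, 0.012, 0, -1.224, -0.288], TCP at [250.253, 626.872, 205.461] pointing down, gripper open.
Joint ranges: [-3.07, 3.07], [-1.43, 2.12], [-1.02, 1.25], [-3.03, 1.67], [-3.05, -0], [-3.03, 3.03]. Speed limits (rad/s): [2.39, 2.39, 3.01, 3.14, 3.14, 3.14].

### API

Orientations are given as a rotation vector (axis times angle).
In Python, from workcell import env gives the robot as it stands.
- The arm moves only by the tool arm_command, never from a script. Its argument "increments" is a list of rows, each an object with "jaw": the finger opening in mm, from 0 to 87.6; "delta_pos": the shift along the tool's x, y, z in mm, a list of three; "dr": the turn, a rotation vector about the tool's x, y, z in degrees, a list of three. In form: [{"jaw": jaw, "delta_pos": [dx, dy, dz], "dr": [wx, wy, wz]}, ...]. A call has 1 to 8 rows; each row shifts and turns the commanded pose from where the row before left it, along the tool's axes as they then stand; what a row does not reach is not made up. A row lasts 1/12 s, in which the tool goes at most 41.7 mm and 7.16 degrees, less where a joint would pass 70% of its speed; a pose out of reach is approached as far as the arm can. A call with a gripper value outside its range is refused whole. The fingers move at their own pace and stop on an object; the grip force is fixed at half the most. Time passes only in rows, so rows that do not move let the fingers close. It gives the time, the measured TCP pose, the force and the opening at its end, in the units of the state.
- env.observe(): the state, without advancing time (a new reading comes with each control period).
- env.camera(name): name is "scene" or "side" or "wrist"; returns the picture (480x640x3 uint8, red, green, blue); there is no depth.
- env.get_calibration(name): a dict with "K" (3x3 intrinsics, pixels), "T" (4x4, takes a point from camera to world coordinates); the wrist camera has in their place "hand_eye" (4x4, takes a point from camera to tool coordinates, whose origin is the TCP and whose axes are the flange's). Camera axes: x right, y up, looking along -z (the intrinsics and any distortion apply to the point x, -y, -z); pixel columns grow to the right and rows downward; lengths in mm; the calibration is good to about 2 mm. A picture is of the moment at which its call begins: read the wrist's pose just before it. get_calibration takes no time and is no camera call.
- env.hand_in(): hands the job in, once; it reports no verdict.
Trained networks look in the newest picture that a camera, given by its name, has taken for a name from the list of things; names that differ only in an ending like _2 or _b are one class to them, and where a whole thing is asked for, a point or a joint stands for the part that bears it (a point fixed in the world has none). Each returns a list of dicts, best first, with "conf" (0 to 1); they miss things now and then, are a little off and sometimes report something else, mostly with a low value. They report only what shows in the picture. A call takes as long as a camera call. They do not tell look-alikes from the thing itself.
- env.search_frame(camera, query): "extent" ([left, top, right, bottom] in pixels, round what is visible of it).
- env.place_of(camera, query): "point" ([column, row] in pixels: a listed point, or the origin of a listed thing).
The state is a dict: "time_s": time; "joint_positions": joint angles; "joint_vel": joint speeds; "joint_torque": joint torques, N m; "eef_pos": TCP position; "eef_rot": TCP orientation; "wrist_force": force on the tool from outside, world axes, zero at the start; "moment": the same for the moment, N m; "finger_gap": finger opening in mm.
Only numpy, scipy, OpenCV 4.12 (cv2) and the standard library are available. Lean on these libraries where they do the work, as an engineer would, in place of code of your own. Each camera call takes 0.05 s, during which the arm holds its last target. There are 200 camera calls.

### The job

Shut the seasoning things again after cooking: with the fingertips, push both open drawers of the small wooden spice chest fully home, and swing the lid of the round salt box round by its thumb tab until it is fully closed over the box. Push, don't slam, and leave the loose shaker, the pinch bowl and the mortar standing where they are.

Things in the scene. Friction and masses are not known exactly. Their poses are not given: they have to be found in the camera images.
- chest: low light-wood spice chest, fixed to the ledge, 220 wide (its y), 160 deep (x), 85 high, with two drawers side by side. Origin at ledge height under the middle of its front, in the plane of the closed drawers' outer faces; its x axis points from the front into the chest, y to the left as one faces its front, z up. It stands either on the left or the right of the work area, turned by up to 0.2 rad.
- drawer_left (a joint): how far the chest's left (+y) drawer stands out, m: 0 = fully home (front board against the carcass, solid stop; the 10 thick front then still stands 10 proud of the carcass), 0.11 = full travel. Starts 0.035 to 0.09 out. Slides along the chest's x with light friction (about 1 N) and stays where it is left; no handle.
- drawer_right (a joint): the same for the chest's right (-y) drawer.
- drawer_left_face (a point): point on the outer face of the left drawer's flat front, midway across, 40 above the ledge; moves with the drawer. The front is 102 wide, reaches from 10 to 75 above the ledge and is 10 thick, with a finger notch 36 wide and 16 deep in the middle of its top edge. Axes as the chest's: pushing along +x closes it. Behind the front is an open tray 45 high.
- drawer_right_face (a point): the same point on the right drawer's front.
- salt_box: round brown olive-wood salt box, fixed to the ledge, 100 diameter, 74 high, open-topped; origin at ledge height under its centre, z up. The lid's pin stands 42 from the centre along the box's +y axis. The box is turned by up to 0.4 rad and stands on the side where the chest does not.
- salt_lid (a joint): angle of the salt box's swivel lid, rad: 0 = closed, exactly over the box (solid stop), growing as it swings out level, clockwise seen from above, to at most 2.2. Starts 0.9 to 1.7 open. Light friction (about 1 N when pushed at the tab); stays where it is left.
- lid_pin (a point): top of the lid's vertical pivot, 88 above the ledge; x and y are the swing axis. Axes as the box's.
- lid_centre (a point): centre of the lid's top, 42 from the pin axis, 88 above the ledge; moves with the lid. The lid is a wooden disc 124 diameter, 12 thick, underside 76 above the ledge; closed, it overhangs the box by 12 all round and this point is over the box's origin. Open by the angle a, the pin-to-centre direction is the box's -y direction turned clockwise by a.
- lid_tab (a point): top of the lid's flat thumb tab, mid-width, 116 from the pin axis, 88 above the ledge; moves with the lid. A level tongue 24 wide, 12 thick, sticking out 24 from the rim opposite the pin (pin, lid centre and tab in line). To close, push the tab's side anticlockwise along its arc about the pin; pushed at the rim nearer the pin, the lid may bind unless the fingertip follows the arc.
- shaker: loose clear shaker with black twist cap, 42 diameter, 97 high, standing between chest and salt box towards the far side; origin under its centre. To be left alone.
- pinch_bowl: loose green ceramic pinch bowl, 80 diameter, 34 high, nearest the robot in the middle; origin under its centre. To be left alone.
- mortar: loose brown wooden mortar 96 diameter, 75 high, with its pestle in it (130 high in all), at the far side in the middle; origin under its centre. To be left alone.
Not all that is in view belongs to the job. What is shaped like the salt_box but orange, red or turquoise is not meant.

How it is judged (in metres and radians):
At the end, for the whole second after the job is handed in: Both drawers are within 5 mm of fully home, the lid is within 0.07 rad of closed, and the shaker, bowl and mortar stand upright (within 0.35 rad) within 25 mm of where they were (value of joint each of drawer_left, drawer_right below 0.005 m and value of joint salt_lid below 0.07 rad and distance of each of shaker, pinch_bowl, mortar from where it was at the start of the episode below 0.025 m and angle between each of shaker, pinch_bowl, mortar's own z axis and vertical below 0.35 rad); the robot touches nothing.
It fails at once if the shaker is lifted more than 15 mm, carried or pushed more than 25 mm or tipped (distance of shaker from where it was at the start of the episode above 0.025 m or height (world z) of shaker above 0.015 m or angle between shaker's own z axis and vertical above 0.35 rad).
It fails at once if the bowl is lifted more than 15 mm, carried or pushed more than 25 mm or tipped (distance of pinch_bowl from where it was at the start of the episode above 0.025 m or height (world z) of pinch_bowl above 0.015 m or angle between pinch_bowl's own z axis and vertical above 0.35 rad).
It fails at once if the mortar is lifted more than 15 mm, carried or pushed more than 25 mm or tipped (distance of mortar from where it was at the start of the episode above 0.025 m or height (world z) of mortar above 0.015 m or angle between mortar's own z axis and vertical above 0.35 rad).
It fails at once if a drawer is slammed: it moves shut faster than 0.6 m/s (velocity of joint any of drawer_left, drawer_right below -0.6 m/s).
It fails at once if the salt box lid is slammed: it swings shut faster than 6 rad/s (velocity of joint salt_lid below -6 rad/s).
It also fails if it takes over 61 s, if anything falls off the work surface, if the arm or the gripper's body presses on something with over 40 N, if the wrist force passes 120 N, or if a joint passes its speed limit or range.

## Working session

There is one attempt and no reset: what is moved stays moved. The work goes in short steps, Python scripts to look and compute and a tool call to move; the robot and the scene stay as the last step left them, time stands still between calls to the robot, and variables do not carry over. Pictures are saved under pics/ and viewed, about 8 in all and at most 12, crops included, and the job is handed in when it is done.

Besides the shell and the picture viewer there is one more tool, called after "Request:" as name(argument=value, ...), one argument or row to a line, values as JSON. arm_command: Moves the arm, as the interface text tells. Its arguments: {"type":"object","properties":{"increments":{"type":"array"}},"required":["increments"]}

```bash
mkdir -p pics && cat > h.py <<'E'
import numpy as np, cv2
from scipy.spatial.transform import Rotation as R
from workcell import env
def cal(n):
    c=env.get_calibration(n); K=np.array(c["K"])
    if "T" in c: T=np.array(c["T"])
    else:
        s=env.observe(); W=np.eye(4); W[:3,:3]=R.from_rotvec(s["eef_rot"]).as_matrix(); W[:3,3]=s["eef_pos"]; T=W@np.array(c["hand_eye"])
    return K,T,c
def ray(n,p,C=None):
    K,T,c=C or cal(n)
    d=np.linalg.solve(K,[p[0],p[1],1]); d=T[:3,:3]@[d[0],-d[1],-d[2]]
    return T[:3,3],d/np.linalg.norm(d)
def atz(n,p,z,C=None):
    o,d=ray(n,p,C); return o+d*(z-o[2])/d[2]
def proj(n,P,C=None):
    K,T,c=C or cal(n); q=np.linalg.inv(T)@np.append(P,1); u=K@[q[0],-q[1],-q[2]]; return u[:2]/u[2]
def tri(rs):
    A=np.zeros((3,3));b=np.zeros(3)
    for o,d in rs:
        M=np.eye(3)-np.outer(d,d);A+=M;b+=M@o
    x=np.linalg.solve(A,b); return x,[np.linalg.norm(np.cross(x-o,d)) for o,d in rs]
def shot(n,f):
    im=env.camera(n); cv2.imwrite(f"pics/{f}.png",im[:,:,::-1]); return im
E
python3 - <<'E'
from h import *
np.set_printoptions(precision=1,suppress=True)
for n in("scene","side"):
    shot(n,n+"0"); c=cal(n)
    print(n,c[2].keys(),c[1][:3,3],-c[1][:3,2],c[0][0])
    for q in("drawer_left_face","drawer_right_face","chest","salt_box","lid_pin","lid_centre","lid_tab","shaker","pinch_bowl","mortar"):
        r=env.place_of(n,q); print(q,[(np.round(x["point"]),round(x["conf"],2)) for x in r[:3]])
print(env.observe())
a=cv2.imread("pics/scene0.png");b=cv2.imread("pics/side0.png")
E
```

```text
scene dict_keys(['K', 'T']) [ 932.5 -479.   972.5] [-0.3  0.5 -0.8] [502.5   0.  322.9]
drawer_left_face [(array([259., 318.]), 0.8), (array([222., 353.]), 0.39)]
drawer_right_face [(array([222., 351.]), 0.61)]
chest [(array([261., 360.]), 0.81), (array([348., 301.]), 0.63), (array([401., 327.]), 0.55)]
salt_box [(array([382., 162.]), 0.92), (array([352., 227.]), 0.87), (array([420., 246.]), 0.81)]
lid_pin [(array([440., 217.]), 0.87), (array([277., 155.]), 0.72), (array([393., 128.]), 0.62)]
lid_centre [(array([387., 136.]), 0.95), (array([428., 225.]), 0.69), (array([273., 165.]), 0.64)]
lid_tab [(array([317., 178.]), 0.93), (array([254., 187.]), 0.93), (array([404., 244.]), 0.81)]
shaker [(array([348., 300.]), 0.63)]
pinch_bowl [(array([264., 272.]), 0.64)]
mortar [(array([401., 330.]), 0.72)]
side dict_keys(['K', 'T']) [ 439.6 -678.7  734.2] [ 0.1  0.7 -0.7] [502.4   0.  314.1]
drawer_left_face [(array([316., 330.]), 0.64)]
drawer_right_face [(array([319., 380.]), 0.72)]
chest [(array([348., 365.]), 0.57)]
salt_box [(array([295., 227.]), 0.88), (array([268., 171.]), 0.87), (array([366., 209.]), 0.61)]
lid_pin [(array([261., 134.]), 0.94), (array([369., 166.]), 0.77), (array([295., 185.]), 0.63)]
lid_centre [(array([191., 209.]), 0.9), (array([277., 190.]), 0.79), (array([264., 142.]), 0.68)]
lid_tab [(array([269., 152.]), 0.83), (array([244., 191.]), 0.79), (array([192., 232.]), 0.67)]
shaker [(array([362., 278.]), 0.83)]
pinch_bowl [(array([265., 304.]), 0.81)]
mortar [(array([415., 265.]), 0.8), (array([297., 227.]), 0.41)]
{'time_s': 1.1, 'joint_positions': array([ 1.5,  0.4,  0. , -0. , -1.2, -0.3]), 'joint_vel': array([ 0.,  0.,  0.,  0., -0.,  0.]), 'joint_torque': array([ -0. , -58.2,  29.3,   7. ,   0. ,  -0. ]), 'eef_pos': array([250.2, 626.9, 205.5]), 'eef_rot': array([-3.1,  0.6,  0. ]), 'wrist_force': array([0.1, 0.1, 0.4]), 'moment': array([-0.,  0., -0.]), 'finger_gap': 87.44299059081004}
```

View pics/scene0.png

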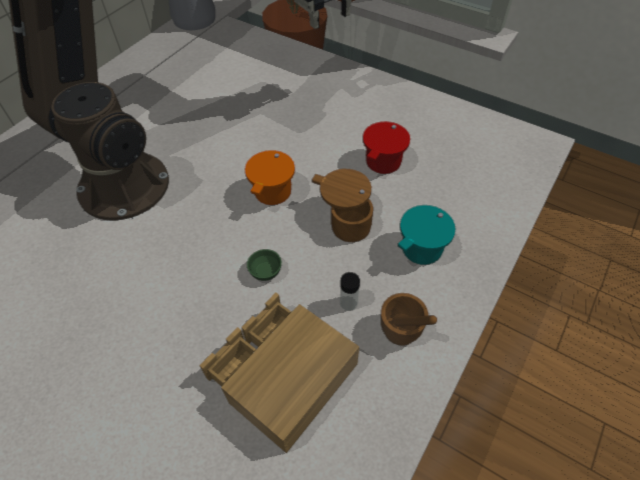

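View pics/side0.png

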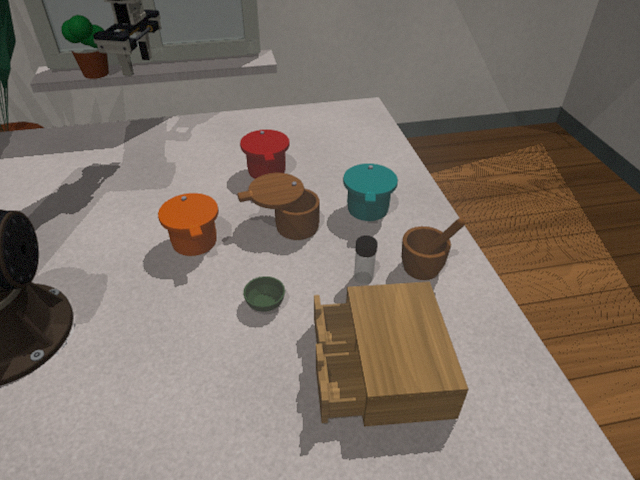

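Scene: the brown salt box is at (352,215) with its lid swung out and its tab at (317,178). The chest is at (290,375) with both drawers out. Side: brown box at (297,215), tab at (244,195), chest at (400,350). There are four look-alikes. Orange (scene 270,178), red (386,147) and turquoise (427,235) are ruled out by colour; the brown one has the open lid, so it is the one meant. I'll confirm this in an enlarged crop.

```bash
python3 - <<'E'
import cv2,numpy as np
a=cv2.imread("pics/scene0.png");b=cv2.imread("pics/side0.png")
def c(im,x,y,w,h): return cv2.resize(im[y:y+h,x:x+w],(400,300),interpolation=cv2.INTER_CUBIC)
o=np.vstack([np.hstack([c(a,300,160,100,75+0),c(b,230,165,100,75)]),np.hstack([c(a,195,285,180,135),c(b,300,275,180,135)])])
cv2.imwrite("pics/crop.png",o)
E
```

```text
(no output)
```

View pics/crop.png

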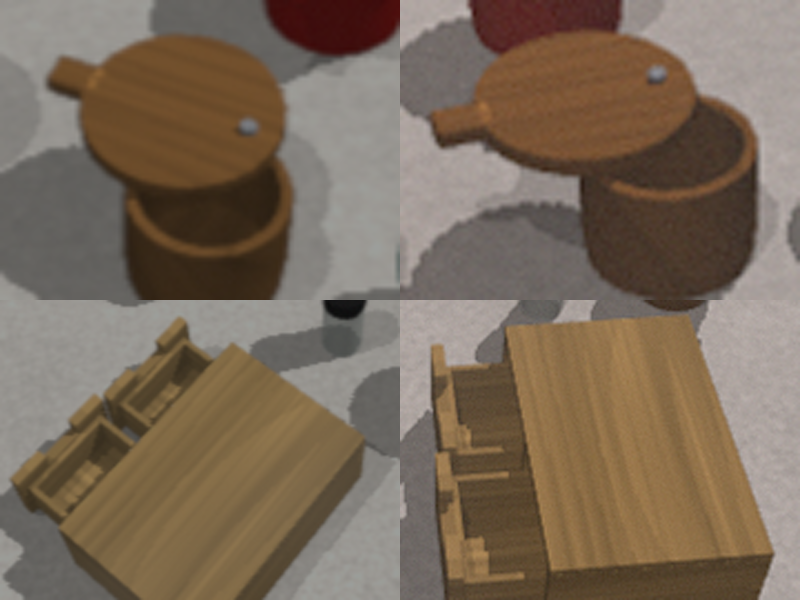

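The crop confirms it: the brown box has its lid swung out, with pin at scene (362,192) / side (294,183.5) and tab at scene (318.7,178) / side (244.5,194.5). The chest's front-left top corner is at scene (299,305) / side (347,286).

```bash
python3 - <<'E'
from h import *
np.set_printoptions(precision=1,suppress=True)
S,D=cal("scene"),cal("side")
pts=dict(pin=((362,191.7),(294.2,183.5),88),tab=((318.7,178),(244.5,194.5),88),cen=((345.5,187.5),(276.7,189),88),
FL=((299.4,305.3),(347.3,286.3),85),FR=((222.9,386.3),(366.6,397.4),85),BL=((359.3,347.1),(430.5,282.7),85),BR=(None,(467.9,388.4),85),
dl=((259,318),(316,330),40),dr=((222,352),(319,380),40),box=((352,227),(295,227),0),bowl=((264,272),(265,304),0),shaker=((348,300),(362,278),0),mortar=((401,329),(415,265),0))
P={}
for k,(a,b,z) in pts.items():
    rs=[];o=[]
    if a: rs.append(ray("scene",a,S)); o.append(atz("scene",a,z,S)[:2])
    rs.append(ray("side",b,D)); o.append(atz("side",b,z,D)[:2])
    P[k]=np.append(np.mean(o,0),z)
    print(k,"tri",tri(rs)[0] if a else "","atz",*o)
def ang(a,b): return np.degrees(np.arctan2(*(P[b]-P[a])[[1,0]]))
print("front dir R->L",ang("FR","FL"),"depth",ang("FL","BL"),ang("FR","BR"),"pin-tab",ang("pin","tab"),ang("pin","cen"),"pin-box",ang("pin","box"))
# lookalike positions
for n,p in (("orange",(270,165)),("red",(386,137)),("turq",(427,225))): print(n,atz("scene",p,88,S))
E
```

```text
pin tri [580.7 238.9  89.3] atz [580.8 239.2] [580.7 241.8]
tab tri [468.1 226.1  84.7] atz [470.3 222.9] [467.6 222.3]
cen tri [539.7 232.5  85.3] atz [540.9 230.3] [539.3 228.7]
FL tri [621.1 -87.2  83.5] atz [623.2 -90. ] [619.8 -86. ]
FR tri [ 594.6 -299.9   75.5] atz [ 598.  -301.6] [ 592.5 -305.7]
BL tri [ 769.3 -103.7   81.7] atz [ 769.7 -104.8] [ 767.8 -107.1]
BR tri  atz [ 742.3 -321. ]
dl tri [ 553.1 -139.1   42.7] atz [ 553.  -139.4] [ 553.  -135.5]
dr tri [ 537.1 -239.5   45.6] atz [ 535.5 -239. ] [ 537.4 -234.8]
box tri [575.7 208.  -12.6] atz [582.1 196.8] [572.3 196.1]
bowl tri [475.7 -23.1   0.2] atz [476.  -23.4] [475.5 -22.3]
shaker tri [678.5  13.9  -2.7] atz [677.5  15.1] [678.6   8.2]
mortar tri [804.1  24.1  -8.7] atz [808.8  13.8] [797.8  22.9]
front dir R->L 83.06354000026646 depth -6.949772956736041 -6.752153391124653 pin-tab -170.9054230916989 -164.81643490869095 pin-box -94.60384146830954
orange [344.6 196.9  88. ]
red [540.3 436.1  88. ]
turq [753.3 228.7  88. ]
```

```bash
cat > plan.py <<'E'
import sys; from h import *
# plan.py x y z theta(deg) n : even steps in tool axes
def plan(x,y,z,th,n):
    s=env.observe(); M=R.from_rotvec(s["eef_rot"]).as_matrix(); p=np.array(s["eef_pos"])
    t0=np.degrees(np.arctan2(M[1,0],M[0,0]))
    print("t",round(s["time_s"],2),"pos",p.round(1),"theta",t0.round(2),"zaxis",M[:,2].round(3),"F",np.round(s["wrist_force"],1),"q",np.round(s["joint_positions"],2))
    d=(np.array([x,y,z])-p)/n; w=(th-t0)/n
    for k in range(n):
        t=np.radians(t0+k*w); Q=np.array([[np.cos(t),np.sin(t),0],[np.sin(t),-np.cos(t),0],[0,0,-1]])
        print(k,(Q.T@np.array([[1,0,0],[0,1,0],[0,0,1]])@d).round(1) if 0 else (Q.T@d if 0 else Q@d).round(1),"dr z",round(-w,2))
plan(*map(float,sys.argv[1:5]),int(sys.argv[5]))
E
python3 plan.py 456.5 269 205 -171 22
```

```text
t 1.1 pos [250.2 626.9 205.5] theta -21.76 zaxis [-0.  0. -1.] F [0.1 0.1 0.4] q [ 1.48  0.36  0.01 -0.   -1.22 -0.29]
0 [14.7 11.6  0. ] dr z 6.78
1 [16.   9.8  0. ] dr z 6.78
2 [17.1  7.9  0. ] dr z 6.78
3 [17.9  5.8  0. ] dr z 6.78
4 [18.4  3.6  0. ] dr z 6.78
5 [18.7  1.4  0. ] dr z 6.78
6 [18.8 -0.8  0. ] dr z 6.78
7 [18.5 -3.   0. ] dr z 6.78
8 [18.  -5.2  0. ] dr z 6.78
9 [17.3 -7.3  0. ] dr z 6.78
10 [16.3 -9.3  0. ] dr z 6.78
11 [ 15.1 -11.1   0. ] dr z 6.78
12 [ 13.7 -12.8   0. ] dr z 6.78
13 [ 12.1 -14.4   0. ] dr z 6.78
14 [ 10.3 -15.7   0. ] dr z 6.78
15 [  8.4 -16.8   0. ] dr z 6.78
16 [  6.3 -17.7   0. ] dr z 6.78
17 [  4.2 -18.3   0. ] dr z 6.78
18 [  2.  -18.7   0. ] dr z 6.78
19 [ -0.2 -18.8   0. ] dr z 6.78
20 [ -2.4 -18.6   0. ] dr z 6.78
21 [ -4.6 -18.2   0. ] dr z 6.78
```

Request:
arm_command(
  increments=[
    {"jaw": 0, "delta_pos": [14.7, 11.6, 0], "dr": [0, 0, 6.8]},
    {"jaw": 0, "delta_pos": [16, 9.8, 0], "dr": [0, 0, 6.8]},
    {"jaw": 0, "delta_pos": [17.1, 7.9, 0], "dr": [0, 0, 6.8]},
    {"jaw": 0, "delta_pos": [17.9, 5.8, 0], "dr": [0, 0, 6.8]},
    {"jaw": 0, "delta_pos": [18.4, 3.6, 0], "dr": [0, 0, 6.8]},
    {"jaw": 0, "delta_pos": [18.7, 1.4, 0], "dr": [0, 0, 6.8]},
    {"jaw": 0, "delta_pos": [18.8, -0.8, 0], "dr": [0, 0, 6.8]},
    {"jaw": 0, "delta_pos": [18.5, -3, 0], "dr": [0, 0, 6.8]},
  ],
)

```text
time_s: 1.77
eef_pos: [325.5, 495.9, 205.6]
eef_rot: [-2.467, 1.945, 0.0]
wrist_force: [0.7, -0.8, -0.8]
finger_gap: 39.9
```

Request:
arm_command(
  increments=[
    {"jaw": 0, "delta_pos": [18, -5.2, 0], "dr": [0, 0, 6.8]},
    {"jaw": 0, "delta_pos": [17.3, -7.3, 0], "dr": [0, 0, 6.8]},
    {"jaw": 0, "delta_pos": [16.3, -9.3, 0], "dr": [0, 0, 6.8]},
    {"jaw": 0, "delta_pos": [15.1, -11.1, 0], "dr": [0, 0, 6.8]},
    {"jaw": 0, "delta_pos": [13.7, -12.8, 0], "dr": [0, 0, 6.8]},
    {"jaw": 0, "delta_pos": [12.1, -14.4, 0], "dr": [0, 0, 6.8]},
    {"jaw": 0, "delta_pos": [10.3, -15.7, 0], "dr": [0, 0, 6.8]},
    {"jaw": 0, "delta_pos": [8.4, -16.8, 0], "dr": [0, 0, 6.8]},
  ],
)

```text
time_s: 2.43
eef_pos: [400.2, 365.6, 205.7]
eef_rot: [-1.305, 2.857, 0.0]
wrist_force: [0.1, -0.6, -0.8]
finger_gap: 0.4
```

Request:
arm_command(
  increments=[
    {"jaw": 0, "delta_pos": [6.3, -17.7, 0], "dr": [0, 0, 6.8]},
    {"jaw": 0, "delta_pos": [4.2, -18.3, 0], "dr": [0, 0, 6.8]},
    {"jaw": 0, "delta_pos": [2, -18.7, 0], "dr": [0, 0, 6.8]},
    {"jaw": 0, "delta_pos": [-0.2, -18.8, 0], "dr": [0, 0, 6.8]},
    {"jaw": 0, "delta_pos": [-2.4, -18.6, 0], "dr": [0, 0, 6.8]},
    {"jaw": 0, "delta_pos": [-4.6, -18.2, 0], "dr": [0, 0, 6.8]},
    {"jaw": 0, "delta_pos": [0, 0, 0], "dr": [0, 0, 0]},
  ],
)

```text
time_s: 3.02
eef_pos: [456.5, 266.4, 205.7]
eef_rot: [-0.223, 3.134, -0.0]
wrist_force: [0.6, 0.2, 0.1]
finger_gap: 0.8
```

```bash
python3 plan.py 456.5 269 70 -171 4; python3 - <<'E'
from h import *
np.set_printoptions(precision=1,suppress=True)
C=cal("wrist"); shot("wrist","w1")
for q in("lid_pin","lid_centre","lid_tab","salt_box"):
    for x in env.place_of("wrist",q)[:3]: print(q,np.round(x["point"]),round(x["conf"],2),atz("wrist",x["point"],0 if q=="salt_box" else 88,C))
print(C[2].keys())
E
```

```text
t 3.02 pos [456.5 266.4 205.7] theta -171.85 zaxis [ 0. -0. -1.] F [0.6 0.2 0.1] q [ 0.9   0.12 -0.31  0.   -1.14 -2.33]
0 [-0.1  0.6 33.9] dr z -0.21
1 [-0.1  0.6 33.9] dr z -0.21
2 [-0.1  0.6 33.9] dr z -0.21
3 [-0.1  0.6 33.9] dr z -0.21
lid_pin [301.  54.] 0.76 [339.7 230.5  88. ]
lid_centre [241.  54.] 0.94 [345.  188.7  88. ]
lid_tab [267. 222.] 0.86 [464.2 219.   88. ]
lid_tab [135.  61.] 0.83 [360.2 115.   88. ]
salt_box [474. 294.] 0.84 [536.3 437.4   0. ]
salt_box [258.  68.] 0.82 [344.2 186.1   0. ]
salt_box [268. 222.] 0.65 [488.7 209.4   0. ]
dict_keys(['K', 'hand_eye'])
```

View pics/w1.png

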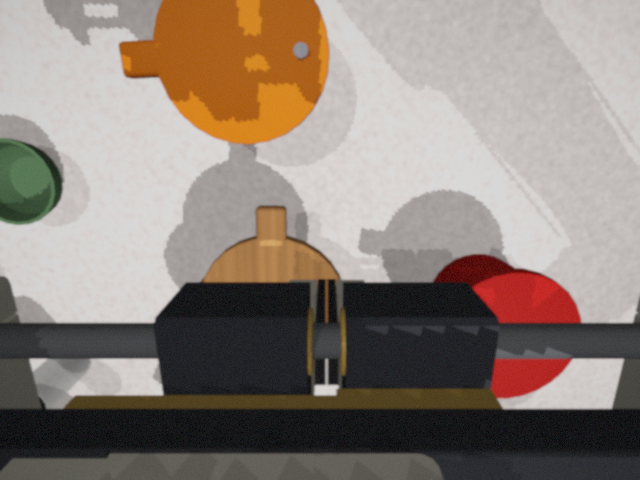

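The wrist view shows the brown lid's tab at (270,222), which gives about (464,219). That agrees with the other views, and the fingers are on the tab's +y side. I'll descend beside it.

Request:
arm_command(
  increments=[
    {"jaw": 0, "delta_pos": [0, 1, 34], "dr": [0, 0, 0]},
    {"jaw": 0, "delta_pos": [0, 1, 34], "dr": [0, 0, 0]},
    {"jaw": 0, "delta_pos": [0, 1, 34], "dr": [0, 0, 0]},
    {"jaw": 0, "delta_pos": [0, 0, 33.5], "dr": [0, 0, 0]},
    {"jaw": 0, "delta_pos": [0, 0, 0], "dr": [0, 0, 0]},
    {"jaw": 0, "delta_pos": [0, 0, 0], "dr": [0, 0, 0]},
  ],
)

```text
time_s: 3.77
eef_pos: [454.4, 271.2, 69.2]
eef_rot: [0.239, -3.13, 0.005]
wrist_force: [0.4, 0.2, 0.9]
finger_gap: 0.4
```

```bash
python3 - <<'E'
from h import *
C=cal("side");s=env.observe();print(s["eef_pos"],s["wrist_force"],proj("side",s["eef_pos"],C))
im=shot("side","s1"); cv2.imwrite("pics/s1c.png",cv2.resize(im[130:250,170:330,::-1],(800,600),interpolation=cv2.INTER_CUBIC))
E
```

```text
[454.37447104 271.16054905  69.17224711] [0.38210297 0.23550819 0.91493246] [237.32637116 189.46406264]
```

View pics/s1c.png

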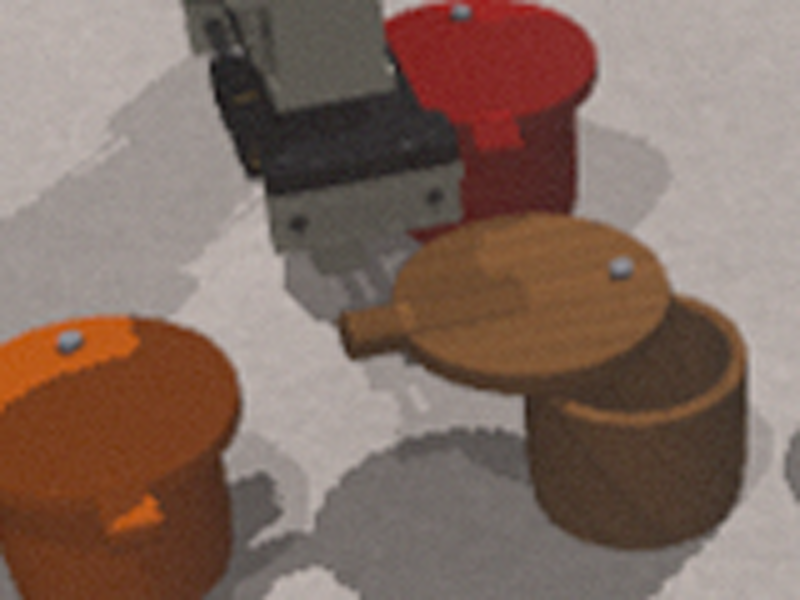

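Side crop: the shut fingers are just behind the tab (tab at crop (375,330)), clear of the lid rim. Next I approach the tab and follow the arc.

Request:
arm_command(
  increments=[
    {"jaw": 0, "delta_pos": [-2, -8, 0], "dr": [0, 0, 0]},
    {"jaw": 0, "delta_pos": [-2, -8, 0], "dr": [0, 0, 0]},
    {"jaw": 0, "delta_pos": [2.4, -10.2, 0], "dr": [0, 0, -5]},
    {"jaw": 0, "delta_pos": [2.4, -10.2, 0], "dr": [0, 0, -5]},
    {"jaw": 0, "delta_pos": [2.4, -10.2, 0], "dr": [0, 0, -5]},
    {"jaw": 0, "delta_pos": [2.4, -10.2, 0], "dr": [0, 0, -5]},
    {"jaw": 0, "delta_pos": [0, 0, 0], "dr": [0, 0, 0]},
    {"jaw": 0, "delta_pos": [0, 0, 0], "dr": [0, 0, 0]},
  ],
)

```text
time_s: 4.48
eef_pos: [464.6, 214.4, 71.5]
eef_rot: [-0.772, 3.043, 0.002]
wrist_force: [0.6, 0.9, 0.3]
finger_gap: 0.2
```

```bash
cat > lid.py <<'E'
from h import *
np.set_printoptions(precision=1,suppress=True)
s=env.observe();M=R.from_rotvec(s["eef_rot"]).as_matrix();th=np.arctan2(M[1,0],M[0,0])
d=np.array(s["eef_pos"])[:2]-[580.7,240.3]
print(s["eef_pos"],np.degrees(th),"rel",d@M[:2,0],d@M[:2,1],"F",s["wrist_force"])
C=cal("wrist");shot("wrist","w")
for n in("scene","side"): shot(n,n+"_l")
for n in("scene","side","wrist"):
    for q in("lid_tab","lid_pin","lid_centre"):
        for x in env.place_of(n,q)[:4]:
            p=atz(n,x["point"],88,C if n=="wrist" else None)
            if np.hypot(*(p[:2]-[580.7,240.3]))<140: print(n,q,np.round(x["point"]),round(x["conf"],2),p[:2],"ang",np.degrees(np.arctan2(p[1]-240.3,p[0]-580.7)))
E
python3 lid.py
```

```text
[464.6 214.4  71.5] -151.54384884295075 rel 114.4695922185685 32.52382551849871 F [0.6 0.9 0.3]
scene lid_tab [376. 154.] 0.79 [548.5 366.2] ang 104.33131555823476
scene lid_pin [361. 192.] 0.93 [579.1 235.9] ang -110.01126743230306
scene lid_centre [348. 186.] 0.97 [543.1 238.8] ang -177.65121565056896
side lid_tab [244. 194.] 0.58 [467.6 224.2] ang -171.89286176247973
side lid_tab [269. 155.] 0.57 [540.5 371.1] ang 107.08069056563872
side lid_pin [290. 184.] 0.65 [572.1 240.4] ang 179.41704752830523
side lid_centre [277. 188.] 0.88 [540.  230.5] ang -166.418588596883
```

```bash
python3 - <<'E'
from h import *
a=cv2.imread("pics/scene_l.png");b=cv2.imread("pics/side_l.png")
f=lambda i,x,y:cv2.resize(i[y:y+120,x:x+100],(400,480),interpolation=cv2.INTER_CUBIC)
cv2.imwrite("pics/l1.png",np.hstack([f(a,290,130),f(b,210,130)]))
E
```

```text
(no output)
```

View pics/l1.png

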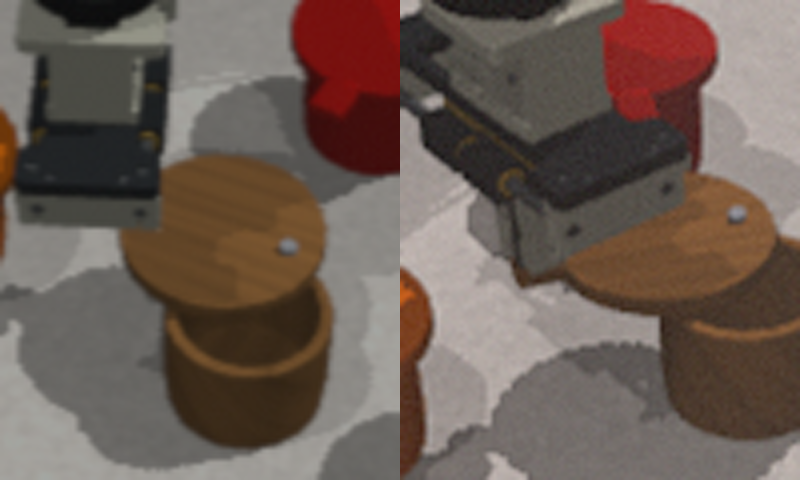

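View pics/w.png

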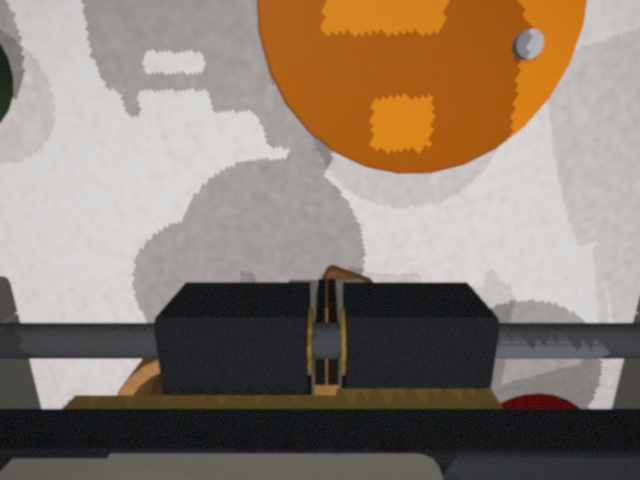

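```bash
python3 - <<'E'
from h import *
np.set_printoptions(precision=1,suppress=True)
C=cal("wrist");s=env.observe();p=np.array(s["eef_pos"]);M=R.from_rotvec(s["eef_rot"]).as_matrix()
for q in((330,265),(370,281),(348,272)): print(q,atz("wrist",q,88,C),"ang",np.degrees(np.arctan2(*(atz("wrist",q,88,C)[:2]-[580.7,240.3])[::-1])))
for z in(0,-19,-40,-66): print(z,"wrist",proj("wrist",p+M@[0,0,z],C),"side",proj("side",p+M@[0,0,z]),"scene",proj("scene",p+M@[0,0,z]))
print("cam at tool",C[2]["hand_eye"])
E
```

```text
(330, 265) [449.8 208.   88. ] ang -166.15235104115553
(370, 281) [447.9 227.5  88. ] ang -174.47661088660612
(348, 272) [448.8 216.7  88. ] ang -169.83707538079847
0 wrist [328.1 280.9] side [243.7 203.5] scene [314.7 184.2]
-19 wrist [328.3 297.5] side [242.9 196.4] scene [314.5 178.8]
-40 wrist [328.5 320.4] side [242.  188.5] scene [314.3 172.7]
-66 wrist [328.8 358.5] side [240.8 178.3] scene [314.1 164.8]
cam at tool [[  -0.     1.     0.3   76.9]
 [   1.     0.     0.    -0.7]
 [   0.     0.3   -1.  -180. ]
 [   0.     0.     0.     1. ]]
```

The wrist view shows the tab's end at (345,272), directly below the fingers at column 328. The lid has barely moved, although the measured TCP is at z=71, so the tips may be riding over or around it. I'll back off, go lower and retry.

Request:
arm_command(
  increments=[
    {"jaw": 0, "delta_pos": [-3, 16, 0], "dr": [0, 0, 5]},
    {"jaw": 0, "delta_pos": [-3, 16, 0], "dr": [0, 0, 5]},
    {"jaw": 0, "delta_pos": [-4, 12, 0], "dr": [0, 0, 5]},
    {"jaw": 0, "delta_pos": [0, 0, 10], "dr": [0, 0, 0]},
    {"jaw": 0, "delta_pos": [0, 0, 10], "dr": [0, 0, 0]},
    {"jaw": 0, "delta_pos": [0, 0, 0], "dr": [0, 0, 0]},
    {"jaw": 0, "delta_pos": [0, 0, 0], "dr": [0, 0, 0]},
  ],
)

```text
time_s: 5.67
eef_pos: [454.2, 257.3, 48.8]
eef_rot: [0.374, -3.117, 0.003]
wrist_force: [0.2, -0.2, 0.5]
finger_gap: 0.7
```

```bash
sed -i 's/"w")/"w2")/' lid.py && python3 lid.py && python3 - <<'E'
from h import *
a=cv2.imread("pics/w2.png");b=cv2.imread("pics/side_l.png");c=cv2.imread("pics/scene_l.png")
f=lambda i,x,y:cv2.resize(i[y:y+75,x:x+100],(400,300),interpolation=cv2.INTER_CUBIC)
cv2.imwrite("pics/l2.png",np.hstack([a,np.vstack([f(b,200,155),f(c,290,150)])[:480]])[:,240:])
E
```

```text
[454.2 257.3  48.8] -166.3054430397481 rel 118.89019438853377 46.44580401043107 F [ 0.2 -0.2  0.5]
scene lid_tab [317. 175.] 0.6 [461.  228.5] ang -174.3590842632275
scene lid_tab [375. 154.] 0.58 [545.8 364.9] ang 105.63811164141329
scene lid_pin [359. 189.] 0.56 [569.9 242.1] ang 170.31228823771218
scene lid_centre [346. 188.] 0.88 [543.2 230.2] ang -164.86751423337574
side lid_tab [244. 193.] 0.92 [466.6 229.3] ang -174.50329932289574
side lid_pin [291. 184.] 0.82 [572.3 240.3] ang 179.70722521677723
side lid_centre [279. 190.] 0.9 [542.6 222.2] ang -154.64155287831997
```

View pics/l2.png

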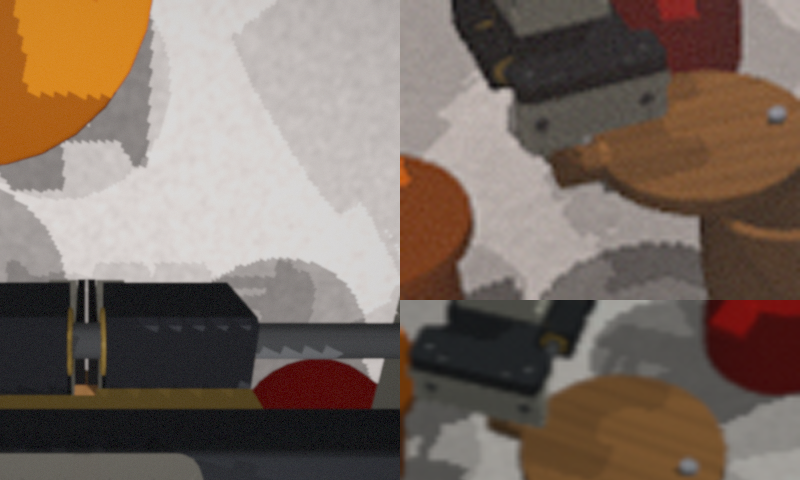

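```bash
python3 - <<'E'
from h import *
np.set_printoptions(precision=1,suppress=True)
s=env.observe();p=np.array(s["eef_pos"]);M=R.from_rotvec(s["eef_rot"]).as_matrix()
for n,x0,y0,ox,oy in(("side",200,155,400,0),("scene",290,150,400,300)):
    for l in([0,0,0],[9,-21,0],[-9,-21,0],[0,0,-66],[39,-96,-66],[-39,-96,-66],[39,96,-66],[-39,96,-66],[39,-96,-100],[-39,-96,-100]):
        q=proj(n,p+M@l); print(n,l,q,"crop",(q-[x0,y0])*4+[ox,oy])
C=cal("wrist")
for l in([9,-21,0],[9,21,0],[9,96,-66],[9,0,0],[0,0,-19]): print(l,proj("wrist",p+M@l,C))
E
```

```text
side [0, 0, 0] [238.9 199.5] crop [555.6 177.8]
side [9, -21, 0] [238.1 205.5] crop [552.4 202.2]
side [-9, -21, 0] [245.7 203.5] crop [582.9 193.9]
side [0, 0, -66] [235.9 175.2] crop [543.6  80.7]
side [39, -96, -66] [232.6 203.7] crop [530.6 195. ]
side [-39, -96, -66] [268.4 194.1] crop [673.8 156.5]
side [39, 96, -66] [206.3 157.9] crop [425.3  11.8]
side [-39, 96, -66] [238.7 150.3] crop [554.9 -18.6]
side [39, -96, -100] [230.8 190.1] crop [523.2 140.3]
side [-39, -96, -100] [267.4 180.6] crop [669.8 102.3]
scene [0, 0, 0] [321.4 177.3] crop [525.6 409.2]
scene [9, -21, 0] [315.3 182.3] crop [501.2 429.3]
scene [-9, -21, 0] [322.1 184. ] crop [528.5 435.8]
scene [0, 0, -66] [321.1 158.3] crop [524.4 333.1]
scene [39, -96, -66] [291.9 182.4] crop [407.7 429.8]
scene [-39, -96, -66] [323.8 190.2] crop [535.4 460.8]
scene [39, 96, -66] [318.6 129.4] crop [514.5 217.7]
scene [-39, 96, -66] [348.1 135.9] crop [632.4 243.5]
scene [39, -96, -100] [291.  172.1] crop [404.2 388.5]
scene [-39, -96, -100] [323.7 179.9] crop [534.9 419.8]
[9, -21, 0] [285.8 263.4]
[9, 21, 0] [371.1 263.4]
[9, 96, -66] [620.9 334.1]
[9, 0, 0] [328.5 263.4]
[0, 0, -19] [328.6 296.9]
```

View pics/side_l.png

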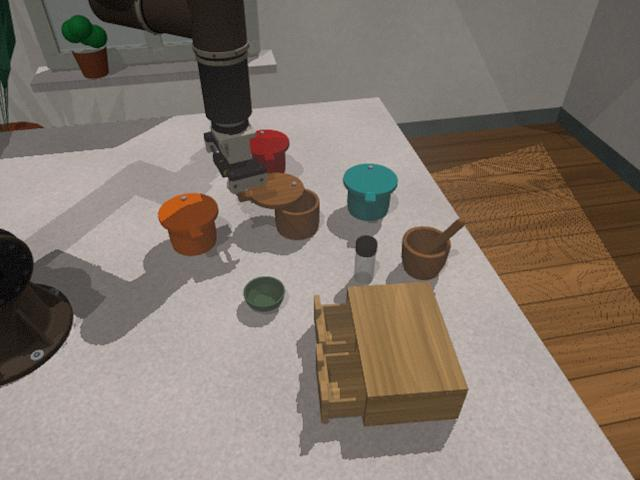

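The body's lower edge shows about 10 px higher in both fixed views than the stated geometry predicts, and the wrist view shows the finger ends about 20–25 mm short of the reported TCP. So the tips passed over the 88 mm tab, which explains the lid not moving. I'll go 20 mm lower and repeat.

Request:
arm_command(
  increments=[
    {"jaw": 0, "delta_pos": [0, 0, 10], "dr": [0, 0, 4]},
    {"jaw": 0, "delta_pos": [0, 0, 9], "dr": [0, 0, 0]},
    {"jaw": 0, "delta_pos": [-3, -8, 0], "dr": [0, 0, 0]},
    {"jaw": 0, "delta_pos": [2, -10, 0], "dr": [0, 0, -5]},
    {"jaw": 0, "delta_pos": [2.4, -10.2, 0], "dr": [0, 0, -5]},
    {"jaw": 0, "delta_pos": [2.4, -10.2, 0], "dr": [0, 0, -5]},
    {"jaw": 0, "delta_pos": [0, 0, 0], "dr": [0, 0, 0]},
    {"jaw": 0, "delta_pos": [0, 0, 0], "dr": [0, 0, 0]},
  ],
)

```text
time_s: 6.93
eef_pos: [460.5, 219.5, 31.0]
eef_rot: [0.668, -3.07, 0.0]
wrist_force: [-0.1, 0.4, 0.3]
finger_gap: 0.3
```

```bash
sed -i 's/"w2")/"w3")/' lid.py && python3 lid.py
```

```text
[460.5 219.5  31. ] -155.4470765962519 rel 117.97778041303188 31.07995485438994 F [-0.1  0.4  0.3]
scene lid_tab [311. 189.] 0.61 [473.4 184. ] ang -152.3333594653347
scene lid_tab [377. 152.] 0.61 [546.6 373.9] ang 104.30352012084599
scene lid_centre [346. 189.] 0.97 [544.3 225.6] ang -157.99066142626563
side lid_tab [250. 199.] 0.9 [477.4 202.9] ang -160.08095245317523
side lid_tab [270. 156.] 0.68 [542.9 365.1] ang 106.87124634014428
side lid_pin [292. 188.] 0.61 [573.9 225.5] ang -114.70239970008859
side lid_centre [278. 191.] 0.57 [540.8 219.1] ang -152.0787330852799
```

The lid is moving now, with the tab at about -156°. I'll continue along the arc.

Request:
arm_command(
  increments=[
    {"jaw": 0, "delta_pos": [2.3, -10.2, 0], "dr": [0, 0, -5]},
    {"jaw": 0, "delta_pos": [2.3, -10.2, 0], "dr": [0, 0, -5]},
    {"jaw": 0, "delta_pos": [2.3, -10.2, 0], "dr": [0, 0, -5]},
    {"jaw": 0, "delta_pos": [2.3, -10.2, 0], "dr": [0, 0, -5]},
    {"jaw": 0, "delta_pos": [2.3, -10.2, 0], "dr": [0, 0, -5]},
    {"jaw": 0, "delta_pos": [2.3, -10.2, 0], "dr": [0, 0, -5]},
    {"jaw": 0, "delta_pos": [0, 0, 0], "dr": [0, 0, 0]},
    {"jaw": 0, "delta_pos": [0, 0, 0], "dr": [0, 0, 0]},
  ],
)

```text
time_s: 8.2
eef_pos: [486.1, 163.4, 30.9]
eef_rot: [1.438, -2.793, -0.0]
wrist_force: [-0.5, -0.2, -0.3]
finger_gap: 0.3
```

```bash
sed -i 's/"w3")/"w4")/' lid.py && python3 lid.py
```

```text
[486.1 163.4  30.9] -125.53747175757655 rel 117.5912897114736 32.28957559711251 F [-0.5 -0.2 -0.3]
scene lid_tab [374. 155.] 0.87 [545.7 362. ] ang 106.03571916171757
scene lid_pin [359. 195.] 0.98 [580.  225.8] ang -92.68941795744558
scene lid_centre [346. 194.] 0.62 [551.6 214.5] ang -138.44748200243401
side lid_tab [272. 213.] 0.6 [516.4 146.2] ang -124.36707005337792
side lid_tab [270. 158.] 0.6 [542.6 357.8] ang 107.96702664353616
side lid_pin [292. 184.] 0.74 [575.4 240.9] ang 173.43776646500532
side lid_centre [286. 196.] 0.69 [555.9 198.7] ang -120.75887278380723
```

Request:
arm_command(
  increments=[
    {"jaw": 0, "delta_pos": [2.3, -10.2, 0], "dr": [0, 0, -5]},
    {"jaw": 0, "delta_pos": [2.3, -10.2, 0], "dr": [0, 0, -5]},
    {"jaw": 0, "delta_pos": [2.3, -10.2, 0], "dr": [0, 0, -5]},
    {"jaw": 0, "delta_pos": [2.3, -10.2, 0], "dr": [0, 0, -5]},
    {"jaw": 0, "delta_pos": [1.3, -5.1, 0], "dr": [0, 0, -2.5]},
    {"jaw": 0, "delta_pos": [1.3, -5.1, 0], "dr": [0, 0, -2.5]},
    {"jaw": 0, "delta_pos": [0, 0, 0], "dr": [0, 0, 0]},
    {"jaw": 0, "delta_pos": [0, 0, 0], "dr": [0, 0, 0]},
  ],
)

```text
time_s: 9.47
eef_pos: [526.9, 131.4, 30.8]
eef_rot: [2.009, -2.415, -0.0]
wrist_force: [-0.6, 0.4, -0.1]
finger_gap: 0.1
```

```bash
sed -i 's/"w4")/"w5")/' lid.py && python3 lid.py
```

```text
[526.9 131.4  30.8] -100.47952396785902 rel 116.89935941036951 33.13961605397401 F [-0.6  0.4 -0.1]
scene lid_tab [330. 221.] 0.96 [562.8 124.9] ang -98.83100945751754
scene lid_tab [375. 152.] 0.56 [543.7 372. ] ang 105.70739894365241
scene lid_centre [353. 198.] 0.91 [572.7 210. ] ang -104.77566468921538
side lid_tab [292. 216.] 0.83 [556.8 126.1] ang -101.80462065558845
side lid_pin [295. 216.] 0.25 [562.3 127.7] ang -99.26027628447859
side lid_centre [295. 192.] 0.72 [576.  208.9] ang -98.5787376188808
```

Tab at about -100°. I'll make small steps to the stop and watch the force.

Request:
arm_command(
  increments=[
    {"jaw": 0, "delta_pos": [0.6, -3, 0], "dr": [0, 0, -1.5]},
    {"jaw": 0, "delta_pos": [0.6, -3, 0], "dr": [0, 0, -1.5]},
    {"jaw": 0, "delta_pos": [0, 0, 0], "dr": [0, 0, 0]},
  ],
)

```text
time_s: 10.32
eef_pos: [532.7, 129.1, 30.9]
eef_rot: [2.075, -2.358, 0.0]
wrist_force: [0.3, -1.3, 0.8]
finger_gap: 0.6
```

Request:
arm_command(
  increments=[
    {"jaw": 0, "delta_pos": [0.6, -3, 0], "dr": [0, 0, -1.5]},
    {"jaw": 0, "delta_pos": [0, 0, 0], "dr": [0, 0, 0]},
  ],
)

```text
time_s: 10.48
eef_pos: [535.4, 128.1, 30.9]
eef_rot: [2.105, -2.332, 0.0]
wrist_force: [0.1, -1.1, 0.1]
finger_gap: 0.5
```

Request:
arm_command(
  increments=[
    {"jaw": 0, "delta_pos": [0.6, -3, 0], "dr": [0, 0, -1.5]},
    {"jaw": 0, "delta_pos": [0, 0, 0], "dr": [0, 0, 0]},
  ],
)

```text
time_s: 10.65
eef_pos: [538.2, 127.0, 30.9]
eef_rot: [2.134, -2.304, 0.0]
wrist_force: [-0.1, -1.4, 0.7]
finger_gap: 0.5
```

Request:
arm_command(
  increments=[
    {"jaw": 0, "delta_pos": [0.6, -3, 0], "dr": [0, 0, -1.5]},
    {"jaw": 0, "delta_pos": [0, 0, 0], "dr": [0, 0, 0]},
  ],
)

```text
time_s: 10.82
eef_pos: [541.0, 126.1, 30.8]
eef_rot: [2.164, -2.276, 0.0]
wrist_force: [0.1, -2.8, 1.1]
finger_gap: 0.4
```

Request:
arm_command(
  increments=[
    {"jaw": 0, "delta_pos": [0.6, -3, 0], "dr": [0, 0, -1.5]},
    {"jaw": 0, "delta_pos": [0, 0, 0], "dr": [0, 0, 0]},
  ],
)

```text
time_s: 10.98
eef_pos: [542.8, 125.3, 30.7]
eef_rot: [2.192, -2.247, -0.002]
wrist_force: [-6.0, -1.8, 5.0]
finger_gap: 0.7
```

```bash
sed -i 's/"w5")/"w6")/' lid.py && python3 lid.py
```

```text
[542.8 125.3  30.7] -91.43287778281615 rel 115.91830639883176 35.04009625538422 F [-6.  -1.8  5. ]
scene lid_tab [334. 225.] 0.96 [577.3 118.4] ang -91.60144126365748
scene lid_tab [376. 155.] 0.71 [549.  364.8] ang 104.28127086777562
scene lid_pin [360. 191.] 0.87 [576.2 239.7] ang -172.33010116778092
side lid_tab [302. 217.] 0.49 [575.3 121.7] ang -92.6018382663383
side lid_centre [299. 195.] 0.57 [582.9 197.7] ang -87.1070622923527
```

Request:
arm_command(
  increments=[
    {"jaw": 0, "delta_pos": [0.2, -2, 0], "dr": [0, 0, 0]},
    {"jaw": 0, "delta_pos": [0, 0, 0], "dr": [0, 0, 0]},
    {"jaw": 0, "delta_pos": [0, 0, 0], "dr": [0, 0, 0]},
  ],
)

```text
time_s: 11.83
eef_pos: [542.9, 125.2, 30.6]
eef_rot: [2.189, -2.248, -0.004]
wrist_force: [-13.1, 2.1, 8.7]
finger_gap: 0.4
```

The lid sits against its stop: the force rose to 13 N and the TCP didn't move. Now I retreat and go to the left drawer.

Request:
arm_command(
  increments=[
    {"jaw": 0, "delta_pos": [0, 10, 0], "dr": [0, 0, 0]},
    {"jaw": 0, "delta_pos": [0, 15, 0], "dr": [0, 0, 0]},
    {"jaw": 0, "delta_pos": [0, 0, -33], "dr": [0, 0, 0]},
    {"jaw": 0, "delta_pos": [0, 0, -33], "dr": [0, 0, 0]},
    {"jaw": 0, "delta_pos": [0, 0, -33], "dr": [0, 0, 0]},
    {"jaw": 0, "delta_pos": [0, 0, -33], "dr": [0, 0, 0]},
    {"jaw": 0, "delta_pos": [0, 0, 0], "dr": [0, 0, 5.6]},
  ],
)

```text
time_s: 12.42
eef_pos: [524.9, 128.2, 170.2]
eef_rot: [-2.076, 2.342, -0.006]
wrist_force: [1.4, 1.0, 0.5]
finger_gap: 0.6
```

```bash
python3 plan.py 512 -132 165 -97 7 | head -3; python3 - <<'E'
from h import *
np.set_printoptions(precision=1,suppress=True)
for n in("scene","side"):
    shot(n,n+"_m")
    for q in("drawer_left_face","drawer_right_face"):
        for x in env.place_of(n,q)[:2]: print(n,q,np.round(x["point"]),round(x["conf"],2),atz(n,x["point"],40)[:2])
    for q in("lid_tab","lid_centre","lid_pin"):
        for x in env.place_of(n,q)[:3]:
            p=atz(n,x["point"],88)[:2]
            if np.hypot(*(p-[580.7,240.3]))<125: print(n,q,round(x["conf"],2),p)
E
```

```text
t 12.42 pos [524.9 128.2 170.2] theta -96.89 zaxis [ 0.011  0.005 -1.   ] F [1.4 1.  0.5] q [ 0.6   0.16 -0.35  0.   -1.05 -0.73]
0 [37.1 -2.6  0.7] dr z 0.02
1 [37.1 -2.6  0.7] dr z 0.02
scene drawer_left_face [260. 320.] 0.89 [ 556.6 -141.2]
scene drawer_right_face [222. 356.] 0.56 [ 540.  -245.8]
scene lid_tab 0.81 [572.2 119.9]
scene lid_tab 0.71 [548.5 360. ]
side drawer_left_face [316. 331.] 0.9 [ 552.  -137.3]
side drawer_left_face [321. 382.] 0.59 [ 540.2 -238.5]
side drawer_right_face [319. 383.] 0.91 [ 536.5 -239.7]
side drawer_right_face [360. 279.] 0.4 [662.  -30.4]
side lid_tab 0.7 [567.3 134.2]
side lid_centre 0.61 [575.5 196.2]
side lid_pin 0.66 [579.  235.8]
```

Request:
arm_command(
  increments=[
    {"jaw": 0, "delta_pos": [37, -2.6, 0], "dr": [0, 0, 0]},
    {"jaw": 0, "delta_pos": [37, -2.6, 0], "dr": [0, 0, 0]},
    {"jaw": 0, "delta_pos": [37, -2.6, 0], "dr": [0, 0, 0]},
    {"jaw": 0, "delta_pos": [37, -2.6, 0], "dr": [0, 0, 0]},
    {"jaw": 0, "delta_pos": [37, -2.6, 0], "dr": [0, 0, 0]},
    {"jaw": 0, "delta_pos": [37, -2.6, 0], "dr": [0, 0, 0]},
    {"jaw": 0, "delta_pos": [37, -2.6, 0], "dr": [0, 0, 0]},
    {"jaw": 0, "delta_pos": [0, 0, 0], "dr": [0, 0, 0]},
  ],
)

```text
time_s: 13.68
eef_pos: [507.0, -137.8, 162.7]
eef_rot: [2.077, -2.355, -0.0]
wrist_force: [0.7, 0.8, 0.2]
finger_gap: 0.6
```

```bash
python3 plan.py 510 -132 24 -97 4 | head -3; python3 - <<'E'
from h import *
np.set_printoptions(precision=1,suppress=True)
C=cal("wrist");shot("wrist","wd")
for q in("drawer_left_face","drawer_right_face","pinch_bowl"):
    for x in env.place_of("wrist",q)[:2]: print(q,np.round(x["point"]),round(x["conf"],2),atz("wrist",x["point"],0 if q[0]=="p" else 40,C)[:2])
E
```

```text
t 13.68 pos [ 507.  -137.8  162.7] theta -97.18 zaxis [-0.001 -0.001 -1.   ] F [0.7 0.8 0.2] q [ 0.11  0.15 -0.38  0.   -1.05 -0.23]
0 [-1.5 -0.6 34.7] dr z -0.04
1 [-1.5 -0.6 34.7] dr z -0.04
drawer_left_face [269. 227.] 0.74 [ 553. -139.]
drawer_right_face [269.  88.] 0.66 [ 535.5 -242.4]
```

Request:
arm_command(
  increments=[
    {"jaw": 0, "delta_pos": [-2, 0, 35], "dr": [0, 0, 0]},
    {"jaw": 0, "delta_pos": [-2, 0, 35], "dr": [0, 0, 0]},
    {"jaw": 0, "delta_pos": [0, 0, 35], "dr": [0, 0, 0]},
    {"jaw": 0, "delta_pos": [0, 0, 33], "dr": [0, 0, 0]},
    {"jaw": 0, "delta_pos": [0, -10, 0], "dr": [0, 0, 0]},
    {"jaw": 0, "delta_pos": [0, -10, 0], "dr": [0, 0, 0]},
    {"jaw": 0, "delta_pos": [0, 0, 0], "dr": [0, 0, 0]},
  ],
)

```text
time_s: 14.47
eef_pos: [532.7, -130.9, 26.9]
eef_rot: [-2.084, 2.348, -0.004]
wrist_force: [1.1, -0.6, 1.9]
finger_gap: 0.5
```

Request:
arm_command(
  increments=[
    {"jaw": 0, "delta_pos": [0, -10, 0], "dr": [0, 0, 0]},
    {"jaw": 0, "delta_pos": [0, -10, 0], "dr": [0, 0, 0]},
    {"jaw": 0, "delta_pos": [0, -10, 0], "dr": [0, 0, 0]},
    {"jaw": 0, "delta_pos": [0, 0, 0], "dr": [0, 0, 0]},
  ],
)

```text
time_s: 14.8
eef_pos: [561.5, -135.3, 26.2]
eef_rot: [-2.081, 2.35, -0.004]
wrist_force: [0.7, -0.5, -0.1]
finger_gap: 0.7
```

```bash
cat > dr.py <<'E'
from h import *
np.set_printoptions(precision=1,suppress=True)
s=env.observe();print(s["time_s"],s["eef_pos"],s["wrist_force"])
C=cal("wrist")
for n in("scene","side","wrist"):
    shot(n,n+"_d")
    for q in("drawer_left_face","drawer_right_face"):
        for x in env.place_of(n,q)[:1]:
            p=atz(n,x["point"],40,C if n=="wrist" else None)[:2]; print(n,q,round(x["conf"],2),p,"out",-(p-[598.4,-194.6])@[.993,-.121])
E
python3 dr.py
```

```text
14.8 [ 561.5 -135.3   26.2] [ 0.7 -0.5 -0.1]
scene drawer_left_face 0.77 [ 583.3 -141. ] out 21.525939220938508
scene drawer_right_face 0.94 [ 535.3 -244. ] out 56.69459312198138
side drawer_left_face 0.72 [ 577.1 -139.3] out 27.838735722247282
side drawer_right_face 0.7 [ 586.9 -214.7] out 8.944876420009638
wrist drawer_left_face 0.62 [ 582.8 -141.9] out 21.88132377277892
wrist drawer_right_face 0.55 [ 539.  -243.2] out 53.12108776176067
```

The drawer follows; about 22 mm to go.

Request:
arm_command(
  increments=[
    {"jaw": 0, "delta_pos": [0, -8, 0], "dr": [0, 0, 0]},
    {"jaw": 0, "delta_pos": [0, -6, 0], "dr": [0, 0, 0]},
    {"jaw": 0, "delta_pos": [0, -4, 0], "dr": [0, 0, 0]},
    {"jaw": 0, "delta_pos": [0, -2, 0], "dr": [0, 0, 0]},
    {"jaw": 0, "delta_pos": [0, 0, 0], "dr": [0, 0, 0]},
  ],
)

```text
time_s: 15.67
eef_pos: [578.7, -137.6, 24.8]
eef_rot: [-2.082, 2.352, -0.0]
wrist_force: [0.8, 0.2, 0.6]
finger_gap: 0.4
```

Request:
arm_command(
  increments=[
    {"jaw": 0, "delta_pos": [0, -2, 0], "dr": [0, 0, 0]},
    {"jaw": 0, "delta_pos": [0, -2, 0], "dr": [0, 0, 0]},
    {"jaw": 0, "delta_pos": [0, 0, 0], "dr": [0, 0, 0]},
  ],
)

```text
time_s: 15.92
eef_pos: [582.1, -138.1, 24.9]
eef_rot: [2.082, -2.352, -0.0]
wrist_force: [-0.7, -0.1, -0.2]
finger_gap: 0.6
```

Request:
arm_command(
  increments=[
    {"jaw": 0, "delta_pos": [0, -2, 0], "dr": [0, 0, 0]},
    {"jaw": 0, "delta_pos": [0, -2, 0], "dr": [0, 0, 0]},
    {"jaw": 0, "delta_pos": [0, 0, 0], "dr": [0, 0, 0]},
  ],
)

```text
time_s: 16.17
eef_pos: [586.0, -138.5, 24.9]
eef_rot: [2.082, -2.352, -0.0]
wrist_force: [-1.3, -0.1, -0.6]
finger_gap: 0.4
```

Request:
arm_command(
  increments=[
    {"jaw": 0, "delta_pos": [0, -1.5, 0], "dr": [0, 0, 0]},
    {"jaw": 0, "delta_pos": [0, 0, 0], "dr": [0, 0, 0]},
    {"jaw": 0, "delta_pos": [0, 0, 0], "dr": [0, 0, 0]},
  ],
)

```text
time_s: 16.42
eef_pos: [586.0, -138.7, 24.7]
eef_rot: [2.081, -2.351, -0.003]
wrist_force: [-4.7, 1.5, 1.7]
finger_gap: 0.9
```

Request:
arm_command(
  increments=[
    {"jaw": 0, "delta_pos": [0, -2, 0], "dr": [0, 0, 0]},
    {"jaw": 0, "delta_pos": [0, 0, 0], "dr": [0, 0, 0]},
    {"jaw": 0, "delta_pos": [0, 0, 0], "dr": [0, 0, 0]},
  ],
)

```text
time_s: 16.67
eef_pos: [586.0, -138.8, 24.4]
eef_rot: [2.079, -2.35, -0.007]
wrist_force: [-10.2, 4.6, 6.0]
finger_gap: -0.0
```

Left drawer is solidly home (10 N with no motion). Next, the right drawer.

Request:
arm_command(
  increments=[
    {"jaw": 0, "delta_pos": [0, 15, 0], "dr": [0, 0, 0]},
    {"jaw": 0, "delta_pos": [0, 35, 0], "dr": [0, 0, 0]},
    {"jaw": 0, "delta_pos": [0, 40, 0], "dr": [0, 0, 0]},
    {"jaw": 0, "delta_pos": [36, 0, 0], "dr": [0, 0, 0]},
    {"jaw": 0, "delta_pos": [36, 0, 0], "dr": [0, 0, 0]},
    {"jaw": 0, "delta_pos": [35, 0, 0], "dr": [0, 0, 0]},
    {"jaw": 0, "delta_pos": [0, 0, 0], "dr": [0, 0, 0]},
    {"jaw": 0, "delta_pos": [0, 0, 0], "dr": [0, 0, 0]},
  ],
)

```text
time_s: 17.33
eef_pos: [487.3, -236.0, 25.2]
eef_rot: [-2.078, 2.355, -0.002]
wrist_force: [0.5, -0.6, -0.6]
finger_gap: 0.7
```

Request:
arm_command(
  increments=[
    {"jaw": 0, "delta_pos": [0, -12, 0], "dr": [0, 0, 0]},
    {"jaw": 0, "delta_pos": [0, -12, 0], "dr": [0, 0, 0]},
    {"jaw": 0, "delta_pos": [0, -10, 0], "dr": [0, 0, 0]},
    {"jaw": 0, "delta_pos": [0, -10, 0], "dr": [0, 0, 0]},
    {"jaw": 0, "delta_pos": [0, -10, 0], "dr": [0, 0, 0]},
    {"jaw": 0, "delta_pos": [0, 0, 0], "dr": [0, 0, 0]},
  ],
)

```text
time_s: 17.83
eef_pos: [543.0, -240.6, 24.9]
eef_rot: [-2.083, 2.351, -0.002]
wrist_force: [1.3, -0.3, 0.1]
finger_gap: 0.5
```

```bash
python3 dr.py
```

```text
17.8333 [ 543.  -240.6   24.9] [ 1.3 -0.3  0.1]
scene drawer_left_face 0.57 [ 611.2 -143.4] out -6.54543255048817
scene drawer_right_face 0.82 [ 561.5 -245.4] out 30.46839969115557
side drawer_right_face 0.63 [ 563.1 -241.7] out 29.39154230146929
wrist drawer_right_face 0.56 [ 563.9 -243.9] out 28.32203785665737
```

Request:
arm_command(
  increments=[
    {"jaw": 0, "delta_pos": [0, -10, 0], "dr": [0, 0, 0]},
    {"jaw": 0, "delta_pos": [0, -8, 0], "dr": [0, 0, 0]},
    {"jaw": 0, "delta_pos": [0, -5, 0], "dr": [0, 0, 0]},
    {"jaw": 0, "delta_pos": [0, -3, 0], "dr": [0, 0, 0]},
    {"jaw": 0, "delta_pos": [0, -2, 0], "dr": [0, 0, 0]},
    {"jaw": 0, "delta_pos": [0, 0, 0], "dr": [0, 0, 0]},
  ],
)

```text
time_s: 18.78
eef_pos: [569.0, -244.3, 24.8]
eef_rot: [-2.083, 2.352, -0.0]
wrist_force: [-0.2, 0.3, 0.1]
finger_gap: 0.5
```

Request:
arm_command(
  increments=[
    {"jaw": 0, "delta_pos": [0, -2, 0], "dr": [0, 0, 0]},
    {"jaw": 0, "delta_pos": [0, -2, 0], "dr": [0, 0, 0]},
    {"jaw": 0, "delta_pos": [0, 0, 0], "dr": [0, 0, 0]},
    {"jaw": 0, "delta_pos": [0, 0, 0], "dr": [0, 0, 0]},
  ],
)

```text
time_s: 19.12
eef_pos: [572.6, -244.7, 25.0]
eef_rot: [-2.082, 2.352, -0.0]
wrist_force: [-0.1, -0.8, -0.1]
finger_gap: 0.4
```

Request:
arm_command(
  increments=[
    {"jaw": 0, "delta_pos": [0, -2, 0], "dr": [0, 0, 0]},
    {"jaw": 0, "delta_pos": [0, -2, 0], "dr": [0, 0, 0]},
    {"jaw": 0, "delta_pos": [0, 0, 0], "dr": [0, 0, 0]},
  ],
)

```text
time_s: 19.37
eef_pos: [574.0, -245.0, 24.6]
eef_rot: [2.08, -2.35, -0.006]
wrist_force: [-6.4, 0.8, 5.0]
finger_gap: 0.2
```

Request:
arm_command(
  increments=[
    {"jaw": 0, "delta_pos": [0, -2, 0], "dr": [0, 0, 0]},
    {"jaw": 0, "delta_pos": [0, 0, 0], "dr": [0, 0, 0]},
    {"jaw": 0, "delta_pos": [0, 0, 0], "dr": [0, 0, 0]},
  ],
)

```text
time_s: 19.62
eef_pos: [574.0, -245.0, 24.3]
eef_rot: [2.078, -2.349, -0.01]
wrist_force: [-11.5, 1.7, 7.7]
finger_gap: 0.4
```

The right drawer is also at its stop. I'll retreat, rise and check.

Request:
arm_command(
  increments=[
    {"jaw": 0, "delta_pos": [0, 15, 0], "dr": [0, 0, 0]},
    {"jaw": 0, "delta_pos": [0, 30, 0], "dr": [0, 0, 0]},
    {"jaw": 0, "delta_pos": [0, 30, 0], "dr": [0, 0, 0]},
    {"jaw": 0, "delta_pos": [0, 0, -38], "dr": [0, 0, 0]},
    {"jaw": 0, "delta_pos": [0, 0, -38], "dr": [0, 0, 0]},
    {"jaw": 0, "delta_pos": [0, 0, -38], "dr": [0, 0, 0]},
    {"jaw": 0, "delta_pos": [0, 0, -38], "dr": [0, 0, 0]},
    {"jaw": 0, "delta_pos": [0, 0, 0], "dr": [0, 0, 0]},
  ],
)

```text
time_s: 20.28
eef_pos: [508.4, -237.8, 185.8]
eef_rot: [-2.08, 2.345, -0.018]
wrist_force: [0.6, -0.5, 1.1]
finger_gap: 0.3
```

```bash
python3 dr.py && python3 - <<'E'
from h import *
np.set_printoptions(precision=1,suppress=True)
for n in("scene","side"):
    for q in("shaker","pinch_bowl","mortar"):
        x=env.place_of(n,q)[:1]; print(n,q,[(np.round(y["point"]),atz(n,y["point"],0)[:2]) for y in x])
a=cv2.imread("pics/scene_d.png");b=cv2.imread("pics/side_d.png")
f=lambda i,x,y,s:cv2.resize(i[y:y+int(75*s),x:x+int(100*s)],(400,300),interpolation=cv2.INTER_CUBIC)
cv2.imwrite("pics/fin.png",np.vstack([np.hstack([f(a,300,160,1),f(b,230,165,1)]),np.hstack([f(a,180,230,2.6),f(b,230,230,2.6)])]))
E
```

```text
20.2833 [ 508.4 -237.8  185.8] [ 0.6 -0.5  1.1]
scene drawer_left_face 0.73 [567.7 229.1] out 81.73734518526615
scene drawer_right_face 0.52 [ 594.2 -249.1] out -2.4643565397350025
side drawer_left_face 0.77 [ 599.8 -142.6] out 4.8976831740636
side drawer_right_face 0.63 [ 593.3 -243.5] out -0.8421559189775584
wrist drawer_right_face 0.97 [ 602.5 -249.5] out -10.733717824945039
scene shaker [(array([350., 304.]), array([687. ,   9.8]))]
scene pinch_bowl [(array([266., 270.]), array([477. , -15.7]))]
scene mortar [(array([402., 329.]), array([810.7,  14.4]))]
side shaker [(array([419., 266.]), array([804.1,  18.2]))]
side pinch_bowl [(array([264., 302.]), array([474.7, -17.4]))]
side mortar [(array([418., 266.]), array([803.8,  19.8]))]
```

View pics/fin.png

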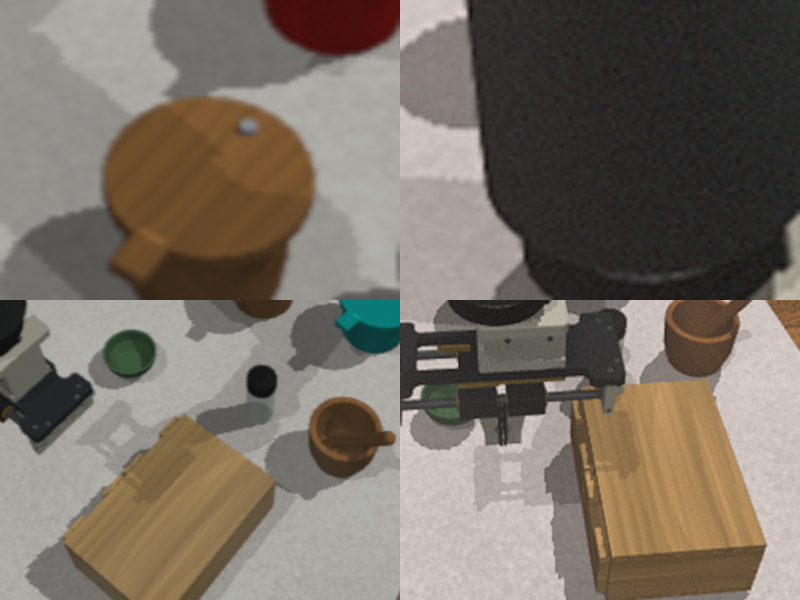

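The picture shows the lid centred over the box (crop x≈209 for both lid and box), both drawer fronts flush, and the bowl, shaker and mortar standing where they were. Handing in.

```bash
python3 -c "
from workcell import env
print(env.hand_in())"
```

```text
the job is handed in; nothing more can be done
None
```

I closed the salt-box lid by its thumb tab and pushed both drawers home with the fingertips, and the job is handed in at about 20 s.

**Stops:** The lid, left drawer and right drawer each came up against a solid stop: force rose to about 13, 11 and 12 N with no further motion. The last picture shows the lid centred over the box and both drawer fronts flush. That lid check is from the scene camera only, because the arm hid the lid in the side view.

**Loose items:** The bowl, shaker and mortar appear upright. Their estimated positions are within about 10 mm of the start, which is within the detectors' scatter.

**First attempt missed:** My first push went over the tab. In the images the fingertips end about 20–25 mm short of the reported TCP. I worked lower from then on.

**Checks that disagreed:** A few final detections were wrong, and I trusted the felt stops and the picture over them:
- The scene view reported the left drawer's face on the salt box.
- The side view reported the shaker at the mortar's position.
- The wrist view put the right drawer 11 mm past closed.
- The side view put the left drawer 4.9 mm out, right at the 5 mm limit.

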